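Register a walnut blank against fence and stop

ROBOT

A 7-joint arm with a two-finger parallel gripper is mounted at the origin on the work surface. World frame = base frame: x ahead of the robot, y to its left, z up, the work surface at z = 0. Lengths are in m, angles in rad, forces in N, time in s.
With the tool pointing down it reaches from about 0.425 to 0.8 m from the base axis. Payload 8.3 kg.
Tool frame: the origin (TCP) lies midway between the tips of the shut fingers; the grasp point (between the pads) lies 19 mm behind it (hold_point_z is the distance from the TCP to the grasp point, in m); z points along the fingers, y is the direction in which the jaws open and shut (so a half turn about z gives the same grasp; the last joint's range is limited). The gripper opens to 85 mm and grips with 20 to 120 N. Pads are 22 mm wide; open, the fingers measure 114 mm over their backs; the gripper's body (76 mm by 85 mm) begins 54 mm behind the grasp point. The pads swing forward as they close: fully open they stand 13 mm farther back than shut.
Start: joints at [-1.341, 0.383, 0.016, 1.37, -0.006, 1.388, -0.046], TCP at [0.18, 0.598, 0.231] pointing down, gripper open.
Joint ranges: [-2.95, 2.95], [-0.25, 2.06], [-1.52, 1.56], [0.18, 2.33], [-1.44, 4.58], [0.02, 2.06], [-3.01, 3.01]. Speed limits (rad/s): [2.39, 2.39, 3.01, 3.01, 3.14, 3.14, 3.14].

INTERFACE

Orientations are given as a unit quaternion [x, y, z, w].
In Python, from station import * gives the robot as it stands.
- The arm moves only by the tool step_arm, never from a script. Its arguments are lists of equal length, an entry for each row: "offset": the shift along the tool's x, y, z as a fraction of full scale, a list of three; "turn": the turn about the tool's z as a fraction of full scale; "gripper": the opening, from -1 (shut) to 1 (fully open). In form: {"offset": [[tx, ty, tz], ...], "turn": [turn, ...], "gripper": [gripper, ...]}. A call has 1 to 10 rows; each row is the pose to reach, as a shift and turn from the pose commanded when the call began, along the tool's axes at that moment; what a row does not reach only later rows make up. Full scale, the value 1, is 250 mm for a shift and 60 degrees for a turn. A row lasts 1/8 s, in which the tool goes at most 62.5 mm and 10.7 degrees, less where a joint would pass 70% of its speed; a pose out of reach is approached as far as the arm can. A call with a number of a shift or a turn outside -1 to 1 is refused whole. A call with a gripper value outside its range is refused whole. The fingers move at their own pace and stop on an object; "grip_force" is the grip in N (left out, the last holds). Time passes only in rows, so rows that repeat a pose let the fingers close. It gives the time, the measured TCP pose, the force and the opening at its end, in the units of the state.
- read_state(): the state, without advancing time (a new reading comes with each control period).
- grab_frame(name): name is "side" or "top"; returns the picture (400x640x3 uint8, red, green, blue); there is no depth.
- get_calibration(name): a dict with "fx", "fy", "cx", "cy" (pixels), "R" (3x3) and "t" (3): a world point X has camera coordinates R X + t. Camera axes: x right, y down, z forward; pixel columns grow to the right and rows downward; lengths in m; the calibration is good to about 2 mm. A picture is of the moment at which its call begins. get_calibration takes no time and is no camera call.
- job_done(): hands the job in, once; it reports no verdict.
Trained networks look in the newest picture that a camera, given by its name, has taken for a name from the list of things; names that differ only in an ending like _2 or _b are one class to them, and where a whole thing is asked for, a point or a joint stands for the part that bears it (a point fixed in the world has none). Each returns a list of dicts, best first, with "p" (0 to 1); they miss things now and then, are a little off and sometimes report something else, mostly with a low value. They report only what shows in the picture. A call takes as long as a camera call. They do not tell look-alikes from the thing itself.
- outline_of(camera, label): "pixels" (400x640 bool, what is visible of it) and "bbox" ([left, top, right, bottom] in pixels, round what is visible of it).
The state is a dict: "clock": time; "joint_pos": joint angles; "joint_velocities": joint speeds; "effort": joint torques, N m; "ee_pos": TCP position; "tool_rot": TCP orientation; "wrist_force": force on the tool from outside, world axes, zero at the start; "wrist_torque": the same for the moment, N m; "width": finger opening in m.
Only numpy, scipy, OpenCV 4.12 (cv2) and the standard library are available. Lean on these libraries where they do the work, as an engineer would, in place of code of your own. Each camera call takes 0.05 s, during which the arm holds its last target.

TASK

Register the walnut blank in the fence station: with the fingertips, push it back until its long edge lies flat against the aluminium fence, and only then slide it along the fence until its end butts against the wooden stop block. Just push it along the board, never lift, tip or pick it up, and leave the tin, the little bow-tie key, the glue bottle and the mallet where they are. Back off at the end so that the blank stays seated against both.

Things in the scene. Friction and masses are not known exactly. Their poses are not given: they have to be found in the camera images.
- jig: Fixed fence station: plywood base board 320 (x) by 540 (y) by 12 mm thick, with a straight aluminium fence on its far part. Origin under the board on the table (z = 0); x towards the fence, y along it. Fence: working face, looking to the robot, is the plane x = +100 mm; y from -260 to 260 mm; top 52 mm above the table. Pose varies, yaw up to 0.15 rad.
- stop: Fixed light hardwood stop block, 60 (x) by 40 (y) by 48 mm high, small black knob behind it. Stands on the board, its back on the fence face, at either end of the fence (170 to 200 mm from the middle). Origin at board-top height on the fence face, mid-way along its 40 mm; axes as the station's. Butt against its face that looks to the fence's middle, 20 mm from the origin along y.
- clamp: A steel hold-down clamp, open, arm swung to the back, fixed on top of the fence at the end opposite the stop block. Origin on the fence's face line at the board's top, axes parallel to the station's. It lies wholly behind the fence's face, reaching 76 mm above the board. Not to be used.
- blank: Loose flat walnut blank 90 (x) by 140 (y) by 28 mm thick, 0.25 kg, pale band along the long edge near the robot. Lies on the board before the fence, askew up to 0.25 rad. Origin: centre of its underside; x towards the fence. Seated, origin is 45 mm from the fence face and 70 mm from the stop's face. Slides under 1 to 4 N; if it jams askew on the fence, push its lagging end.
- tin: Low round wax tin, 66 mm across, 40 mm high, loose on the near left part of the base board; origin at the centre of its underside. Leave alone.
- key: Small walnut bow-tie key, 72 by 36 by 16 mm, loose on the near right part of the base board; origin at the centre of its underside. Leave alone.
- glue: Glue bottle, 56 mm across, 170 mm high, standing on the table left of the base board; origin at the centre of its underside. Leave alone.
- mallet: Wooden mallet lying on the table right of the base board, about 275 mm long (x) with a head 120 mm wide and 50 mm high, its head away from the robot; origin on its underside. Leave alone.
Mind the look-alikes: they are no part of the job. There is more than one size of the blank; the one meant has the size given above.

How it is judged:
By the outcome, as a careful person would: the job done as asked, in the order asked, and still so for the second after the job is handed in, with the robot touching nothing.
It also fails if it takes over 58 s, if anything falls off the work surface, if the arm or the gripper's body presses on something with over 40 N, if the wrist force passes 120 N, or if a joint passes its speed limit or range.

## Working session

There is one attempt and no reset: what is moved stays moved. The work goes in short steps, Python scripts to look and compute and a tool call to move; the robot and the scene stay as the last step left them, time stands still between calls to the robot, and variables do not carry over. Pictures are saved under pics/ and viewed, and the job is handed in when it is done.

Besides the shell and the picture viewer there is one more tool, called after "Request:" as name([rows], argument=value, ...), one row to a line, values as JSON. step_arm: Moves the arm, as the interface text tells. Shift numbers are shares of 250 mm and turn numbers shares of 60 degrees, none past 1 either way. Its arguments: {"type":"object","properties":{"offset":{"type":"array","items":{"type":"array","items":{"type":"number","minimum":-1,"maximum":1}}},"turn":{"type":"array","items":{"type":"number","minimum":-1,"maximum":1}},"gripper":{"type":"array","items":{"type":"number"}},"grip_force":{"type":"number"}},"required":["offset","turn","gripper"]}

```bash
mkdir -p pics
python3 - <<'E'
from station import *
import cv2
s=read_state(); print(s)
for n in ("top","side"):
    im=grab_frame(n); cv2.imwrite(f"pics/{n}0.png",im[:,:,::-1])
    print(n,get_calibration(n))
E
```

```text
{'clock': 0.0, 'joint_pos': array([-1.34089694,  0.3842407 ,  0.0163978 ,  1.37115467, -0.00632469,
        1.38817691, -0.04648246]), 'joint_velocities': array([ 3.85483249e-04, -1.81341228e-03,  2.78094529e-05,  3.47781609e-04,
       -6.59155778e-04, -4.35218625e-04,  3.95904558e-04]), 'effort': array([ 6.15843364e-04, -6.27579975e+01,  8.44325703e-01, -3.71834600e+01,
        1.64520065e-02,  1.42501495e-02, -4.69881115e-05]), 'ee_pos': array([0.18022366, 0.59793514, 0.23027722]), 'tool_rot': array([ 1.45850181e-01,  9.89306218e-01, -9.56355806e-04, -1.31390811e-04]), 'wrist_force': array([ 0.09208965, -0.4989408 ,  0.08234198]), 'wrist_torque': array([ 0.01002161,  0.01052909, -0.05490682]), 'width': 0.08502744516202412}
top {'fx': 401.19123557895483, 'fy': 401.19123557895483, 'cx': 315.05601786726623, 'cy': 207.6966369050808, 'R': array([[ 0.00292785, -0.99991542,  0.01267178],
       [-0.98093985, -0.00533384, -0.19423842],
       [ 0.19428958, -0.01186155, -0.9808725 ]]), 't': array([-0.00649038,  0.5445953 ,  1.02453939])}
side {'fx': 445.0920029746917, 'fy': 445.0920029746917, 'cx': 322.4620807391336, 'cy': 209.32251697633401, 'R': array([[-0.98202009, -0.18877366,  0.00101952],
       [-0.1482732 ,  0.76796738, -0.62309001],
       [ 0.11684003, -0.61203808, -0.78214947]]), 't': array([0.54660906, 0.12127342, 1.12396372])}
```

View pics/top0.png

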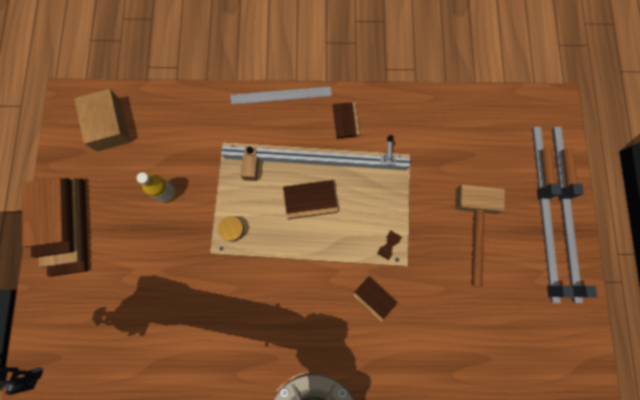

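View pics/side0.png

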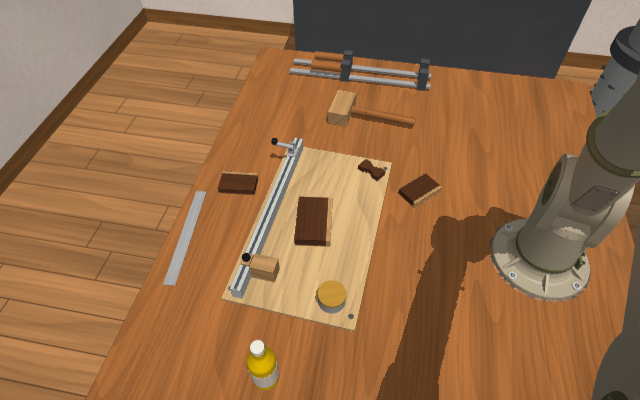

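The top view shows the blank on the board at about (311,198), the stop at the left (+y) end at (250,165), the clamp at (390,150), the tin at (230,229) and the key at (390,245). The two blanks lying off the board are look-alikes. Next I fit poses from the outlines.

```bash
cat > h.py <<'E'
from station import *
import cv2, numpy as np
from scipy.optimize import minimize
CAL={n:get_calibration(n) for n in("top","side")}
def proj(n,P):
    c=CAL[n]; q=np.asarray(P)@np.array(c["R"]).T+c["t"]
    return np.c_[q[:,0]/q[:,2]*c["fx"]+c["cx"],q[:,1]/q[:,2]*c["fy"]+c["cy"]]
def tf(p,L):
    L=np.asarray(L,float); c,s=np.cos(p[2]),np.sin(p[2])
    return np.c_[p[0]+c*L[:,0]-s*L[:,1],p[1]+s*L[:,0]+c*L[:,1],L[:,2]]
def box(x0,x1,y0,y1,z0,z1): return [[x,y,z] for x in(x0,x1) for y in(y0,y1) for z in(z0,z1)]
def sil(n,p,boxes):
    m=np.zeros((400*4,640*4),np.uint8)
    for b in boxes:
        h=cv2.convexHull(((proj(n,tf(p,b))+.5)*4).astype(np.float32)); cv2.fillConvexPoly(m,np.round(h*16).astype(np.int32),1,shift=4)
    return m.reshape(400,4,640,4).mean((1,3))
def fit(masks,boxes,p0):
    def f(p): 
        return sum(np.abs(sil(n,p,boxes)-m).sum()/m.sum() for n,m in masks.items())
    p=np.array(p0,float)
    for st in(.03,.01):
        r=minimize(f,p,method="Nelder-Mead",options=dict(initial_simplex=[p]+[p+d for d in np.diag([st,st,st*4])],xatol=1e-5,fatol=1e-5,maxiter=250)); p=r.x
    return p,r.fun
def back(n,u,v,z):
    c=CAL[n];R=np.array(c["R"]);d=R.T@[(u-c["cx"])/c["fx"],(v-c["cy"])/c["fy"],1];o=-R.T@c["t"];return o+d*(z-o[2])/d[2]
BL=[box(-.045,.045,-.07,.07,.012,.040)]
JIG=[box(-.16,.16,-.27,.27,0,.012)]
E
python3 - <<'E'
from h import *
import pickle
out={}
for n in("top","side"):
    grab_frame(n)
    for l in("blank","jig","stop","tin","key"):
        r=outline_of(n,l)
        out[n,l]=r
        print(n,l,[(round(a["p"],2),list(map(int,a["bbox"])),int(a["pixels"].sum())) for a in r])
pickle.dump(out,open("out.pkl","wb"))
for n,uv in dict(blank=(311,198),stop=(250,165),tin=(230,229),key=(390,245)).items(): print(n,back("top",*uv,.04))
E
```

```text
top blank [(0.77, [354, 278, 398, 318], 943), (0.64, [334, 105, 358, 138], 724), (0.61, [286, 180, 336, 219], 1668)]
top jig [(0.7, [212, 142, 410, 266], 18197)]
top stop [(0.84, [240, 145, 261, 183], 573), (0.49, [283, 180, 335, 218], 1778), (0.2, [372, 232, 399, 261], 333)]
top tin [(0.6, [220, 217, 243, 242], 441)]
top key [(0.51, [375, 228, 398, 261], 343), (0.5, [210, 140, 411, 267], 18123)]
side blank [(0.8, [299, 196, 329, 248], 1688), (0.72, [398, 176, 440, 207], 788), (0.58, [218, 171, 258, 195], 835)]
side jig [(0.74, [220, 136, 391, 329], 17037)]
side stop [(0.83, [241, 252, 276, 279], 790), (0.43, [317, 282, 348, 313], 811)]
side tin [(0.79, [318, 280, 346, 314], 756)]
side key [(0.55, [358, 163, 383, 177], 249)]
blank [0.57424382 0.00678688 0.04      ]
stop [0.66702861 0.17643419 0.04      ]
tin [0.48771696 0.22388305 0.04      ]
key [ 0.44652398 -0.20541328  0.04      ]
```

```bash
cat >> h.py <<'E'
FENCE=box(.100,.128,-.26,.26,.012,.052)
def overlay(n,im,items,f):
    im=cv2.resize(im[:,:,::-1],None,fx=4,fy=4,interpolation=cv2.INTER_CUBIC)
    for p,b,col in items:
        q=((proj(n,tf(p,b))+.5)*4)
        for i in range(8):
            for k in(1,2,4):
                j=i^k
                if j>i: cv2.line(im,tuple(int(v) for v in q[i]),tuple(int(v) for v in q[j]),col,1)
    x0,y0={"top":(800,540),"side":(880,520)}[n]
    cv2.imwrite(f,im[y0:y0+580,x0:x0+800])
E
python3 - <<'E'
from h import *
import pickle
o=pickle.load(open("out.pkl","rb"))
jm={n:o[n,"jig"][0]["pixels"] for n in CAL}
# board+items: fill
for n in jm:
    m=jm[n].astype(np.uint8); h=cv2.findContours(m,0,2)[0]; cv2.drawContours(m,h,-1,1,-1); jm[n]=m
bm={"top":o["top","blank"][2]["pixels"]*1.,"side":o["side","blank"][0]["pixels"]*1.}
for ns in(["top"],["side"],["top","side"]):
    print(ns,"jig",fit({n:jm[n] for n in ns},JIG+[FENCE],[.57,.005,0.0]))
    print(ns,"blank",fit({n:bm[n] for n in ns},BL,[.574,.007,0.1]))
pj,_=fit(jm,JIG+[FENCE],[.57,.005,0]); pb,_=fit(bm,BL,[.574,.007,.1])
for n in CAL:
    im=grab_frame(n)
    overlay(n,im,[(pj,JIG[0],(0,0,255)),(pj,FENCE,(0,255,0)),(pb,BL[0],(255,255,0))],f"pics/ov_{n}.png")
E
```

```text
['top'] jig (array([ 0.56991085,  0.00198477, -0.05986862]), np.float64(0.0193012982752156))
['top'] blank (array([0.57464253, 0.00925744, 0.14172165]), np.float64(0.05568045563549161))
['side'] jig (array([ 0.57301499,  0.00398749, -0.06026344]), np.float64(0.03560399133815641))
['side'] blank (array([0.57700867, 0.01217375, 0.14115555]), np.float64(0.04398696682464455))
['top', 'side'] jig (array([ 0.57149322,  0.00341603, -0.06275994]), np.float64(0.06466701443804834))
['top', 'side'] blank (array([0.57588099, 0.01051853, 0.1382537 ]), np.float64(0.1316758796754066))
```

View pics/ov_top.png

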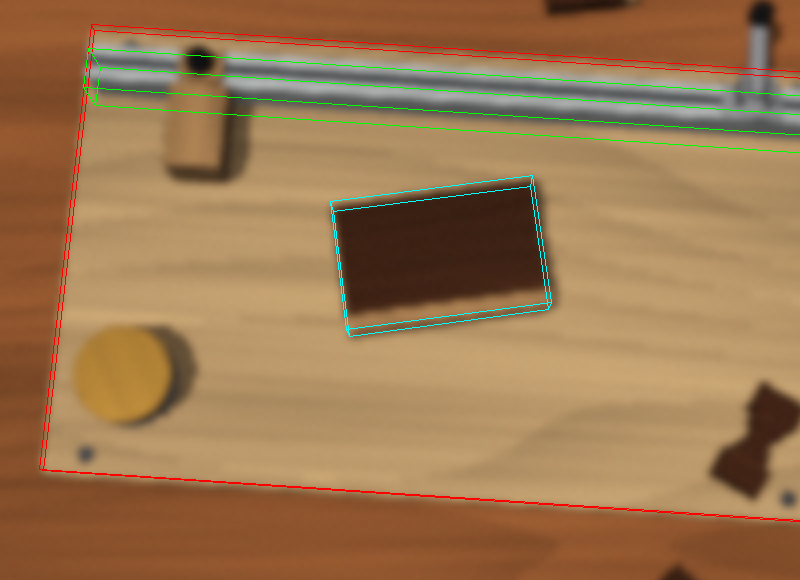

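View pics/ov_side.png

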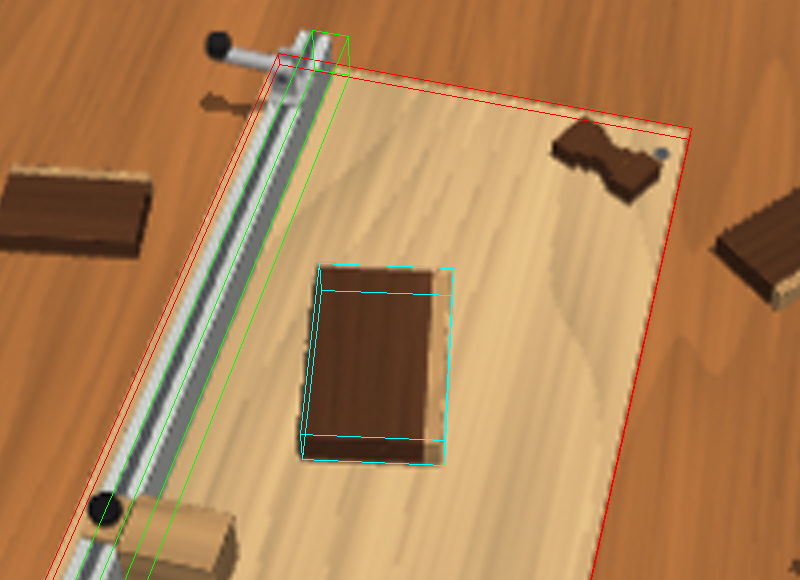

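Run:
```python
from h import *
pj={"top":[.5699,.002,-.0599],"side":[.5730,.0040,-.0603]}
crops={"top":(270,130,130,60),"side":(235,170,80,100)}
ims=[]
for n in CAL:
    im=grab_frame(n)[:,:,::-1]; x0,y0,w,h=crops[n]; k=6 if n=="top" else 5
    c=cv2.resize(im[y0:y0+h,x0:x0+w],None,fx=k,fy=k,interpolation=cv2.INTER_CUBIC)
    for xl,z,col in((.1,.012,(0,255,0)),(.11,.012,(0,255,255)),(.1,.052,(0,0,255)),(.11,.052,(255,0,255))):
        q=(proj(n,tf(pj[n],[[xl,-.22,z],[xl,.22,z]]))+.5-[x0,y0])*k
        # only draw half
        m=q[0]+(q[1]-q[0])*.5
        cv2.line(c,tuple(map(int,q[1])),tuple(map(int,m)),col,1)
    cv2.imwrite(f"pics/f_{n}.png",c)
```

```text
(no output)
```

View pics/f_top.png

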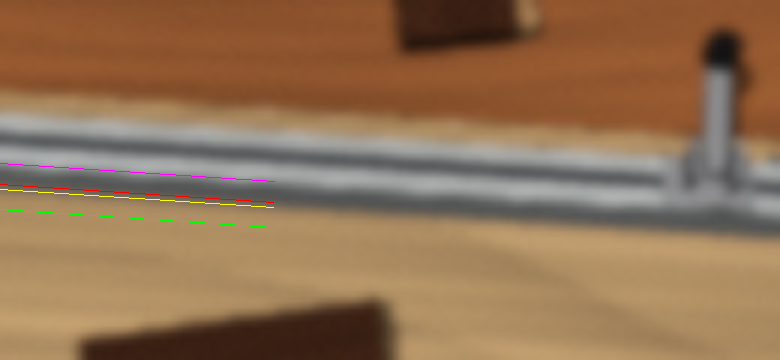

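View pics/f_side.png

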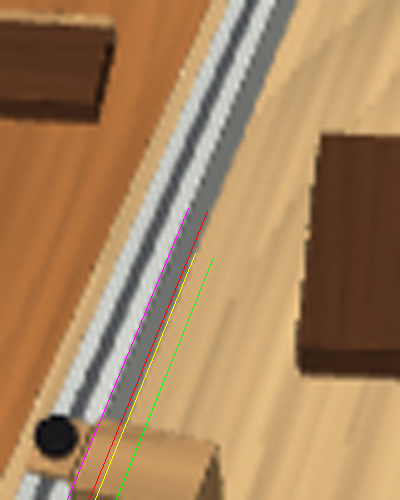

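The fence's foot line sits about 10.5 mm beyond the board-centred model in both views (yellow line at row ~190–205 in the top crop). So the board isn't centred on the station origin, and I'll use the fence line itself. Next I fit the stop and work out the approach.

```bash
cat >> h.py <<'E'
from scipy.spatial.transform import Rotation as Ro
E
python3 - <<'E'
from h import *
import pickle
o=pickle.load(open("out.pkl","rb"))
yaw=-.0605; c,s=np.cos(yaw),np.sin(yaw)
pj={"top":[.5699,.002],"side":[.5730,.0040]}
bl={"top":[.5746,.0093],"side":[.5770,.0122]}
for n in CAL:
    F=np.array(pj[n])+.0108*np.array([c,s]) # station origin
    def loc(p): d=np.array(p[:2])-F; return np.array([c*d[0]+s*d[1],-s*d[0]+c*d[1]])
    m=o[n,"stop"][0]["pixels"]*1.
    # stop top/front: use lowest part of silhouette, knob excluded by opening
    m=cv2.morphologyEx(m,cv2.MORPH_OPEN,np.ones((9,9)))
    f=lambda p: np.abs(sil(n,[p[0],p[1],yaw],[box(-.06,0,-.02,.02,.012,.060)])-m).sum()/m.sum()
    r=minimize(f,[.67,.18],method="Nelder-Mead",options=dict(initial_simplex=[[.67,.18],[.68,.18],[.67,.19]]))
    print(n,"origin",F,"stop loc",loc(r.x),r.x,r.fun,"blank loc",loc(bl[n]))
    for nm,z in(("tin",.04),("key",.028)):
        b=o[n,nm][0]["bbox"]; print(nm,[loc(back(n,u,v,z)) .round(3) for u,v in((b[0],b[1]),(b[2],b[3]))])
R=Ro.from_quat(read_state()["tool_rot"]); print(R.as_matrix().round(3), read_state()["clock"])
E
```

```text
top origin [0.58068024 0.001347  ] stop loc [0.10340562 0.18038076] [0.69480305 0.17514552] 0.23201754385964912 blank loc [-0.00654998  0.00757082]
tin [array([-0.078,  0.246]), array([-0.139,  0.178])]
key [array([-0.078, -0.177]), array([-0.162, -0.242])]
side origin [0.58378024 0.003347  ] stop loc [0.09996877 0.18169904] [0.6945522  0.17866918] 0.21092726081258192 blank loc [-0.00730312  0.00842685]
tin [array([-0.066,  0.186]), array([-0.147,  0.253])]
key [array([-0.079, -0.224]), array([-0.158, -0.184])]
[[-0.957  0.289 -0.   ]
 [ 0.289  0.957 -0.   ]
 [ 0.    -0.    -1.   ]] 0.9
```

Request:
step_arm([
  [-0.09,-0.1,0],
  [-0.2,-0.22,0],
  [-0.32,-0.34,0],
  [-0.44,-0.46,0],
  [-0.56,-0.58,0],
  [-0.68,-0.7,0],
  [-0.79,-0.82,0],
  [-0.86,-0.9,0],
  [-0.9,-0.94,0],
  [-0.9,-0.94,0],
], turn=[0,-0.05,-0.1,-0.15,-0.2,-0.22,-0.22,-0.22,-0.22,-0.22], gripper=[1,1,1,1,1,1,1,1,1,1])

```text
clock: 2.15
ee_pos: [0.3283, 0.3083, 0.2315]
tool_rot: [0.032, 0.999, 0.0, 0.0]
wrist_force: [0.2, 1.0, -0.1]
width: 0.0851
```

```bash
cat >> h.py <<'E'
O=np.array([.582,.0024]); YAW=-.0605
def st2w(x,y): c,s=np.cos(YAW),np.sin(YAW); return O+[c*x-s*y,s*x+c*y]
def w2st(p): c,s=np.cos(YAW),np.sin(YAW); d=np.array(p[:2])-O; return np.array([c*d[0]+s*d[1],-s*d[0]+c*d[1]])
def goto(xs,ys,z):
    S=read_state(); M=Ro.from_quat(S["tool_rot"]).as_matrix()
    t=np.r_[st2w(xs,ys),z]; d=M.T@(t-S["ee_pos"])/.25
    a=np.arctan2(M[1,1],M[0,1]); e=((YAW+np.pi/2)-a)
    print("off",d.round(3),"turn",round(-e/(np.pi/3),3)); stt()
def stt():
    S=read_state(); M=Ro.from_quat(S["tool_rot"]).as_matrix()
    print("t",round(S["clock"],2),"pos",S["ee_pos"].round(4),"loc",w2st(S["ee_pos"]).round(4),"yaw",round(np.arctan2(M[1,1],M[0,1])-np.pi/2-YAW,4),"F",S["wrist_force"].round(2),"w",S["width"].round(4),"zax",M[:,2].round(3))
E
python3 -c "
from h import *
goto(-.105,.008,.15)"
```

```text
off [-0.671 -1.126  0.325] turn -0.003Traceback (most recent call last):
  File "<string>", line 3, in <module>
    goto(-.105,.008,.15)
    ~~~~^^^^^^^^^^^^^^^^
  File "h.py", line 47, in goto
    print("off",d.round(3),"turn",round(-e/(np.pi/3),3)); stt()
                                                          ~~~^^
  File "h.py", line 50, in stt
    print("t",round(S["clock"],2),"pos",S["ee_pos"].round(4),"loc",w2st(S["ee_pos"]).round(4),"yaw",round(np.arctan2(M[1,1],M[0,1])-np.pi/2-YAW,4),"F",S["wrist_force"].round(2),"w",S["width"].round(4),"zax",M[:,2].round(3))
                                                                                                                                                                                     ^^^^^^^^^^^^^^^^
AttributeError: 'float' object has no attribute 'round'
```

Request:
step_arm([
  [-0.07,-0.12,0],
  [-0.16,-0.27,0],
  [-0.27,-0.45,0],
  [-0.38,-0.63,0],
  [-0.48,-0.8,0],
  [-0.57,-0.95,0],
  [-0.63,-1.0,0],
  [-0.65,-1.0,0],
  [-0.65,-1.0,0.1],
], turn=[0,0,0,0,0,0,0,0,0], gripper=[1,1,1,1,1,1,1,1,1])

```text
clock: 3.28
ee_pos: [0.4759, 0.0511, 0.2072]
tool_rot: [0.03, 1.0, 0.001, 0.001]
wrist_force: [1.3, 0.2, 0.1]
width: 0.0849
```

```bash
sed -i 's/S\["width"\].round(4)/round(float(S["width"]),4)/' h.py
python3 -c "
from h import *
goto(-.105,.008,.007)"
```

```text
off [-0.013 -0.138  0.801] turn 0.0
t 3.27 pos [0.4759 0.0511 0.2072] loc [-0.1088  0.0422] yaw 0.0005 F [1.35 0.22 0.15] w 0.0849 zax [ 0.003  0.001 -1.   ]
```

Request:
step_arm([
  [-0.005,-0.07,0.05],
  [-0.01,-0.135,0.15],
  [-0.01,-0.135,0.3],
  [-0.01,-0.135,0.45],
  [-0.01,-0.135,0.58],
  [-0.01,-0.135,0.66],
  [-0.01,-0.135,0.7],
  [-0.01,-0.135,0.7],
], turn=[0,0,0,0,0,0,0,0], gripper=[1,1,1,1,1,1,1,1])

```text
clock: 4.28
ee_pos: [0.4747, 0.0161, 0.0309]
tool_rot: [0.03, 1.0, -0.0, -0.001]
wrist_force: [0.3, 0.5, 0.4]
width: 0.0855
```

```bash
cat >> h.py <<'E'
def pic(n,f,x0=200,y0=120,w=200,h=150,k=4):
    im=grab_frame(n)[:,:,::-1]; cv2.imwrite(f"pics/{f}.png",cv2.resize(im[y0:y0+h,x0:x0+w],None,fx=k,fy=k,interpolation=cv2.INTER_CUBIC))
E
python3 -c "
from h import *
goto(-.105,.008,.007); pic('side','s1',260,130,200,150); pic('top','t1')"
```

```text
off [-0.012  0.003  0.096] turn -0.0
t 4.28 pos [0.4747 0.0161 0.0309] loc [-0.108   0.0072] yaw -0.0003 F [0.3  0.51 0.42] w 0.0855 zax [-0.001 -0.    -1.   ]
```

View pics/s1.png

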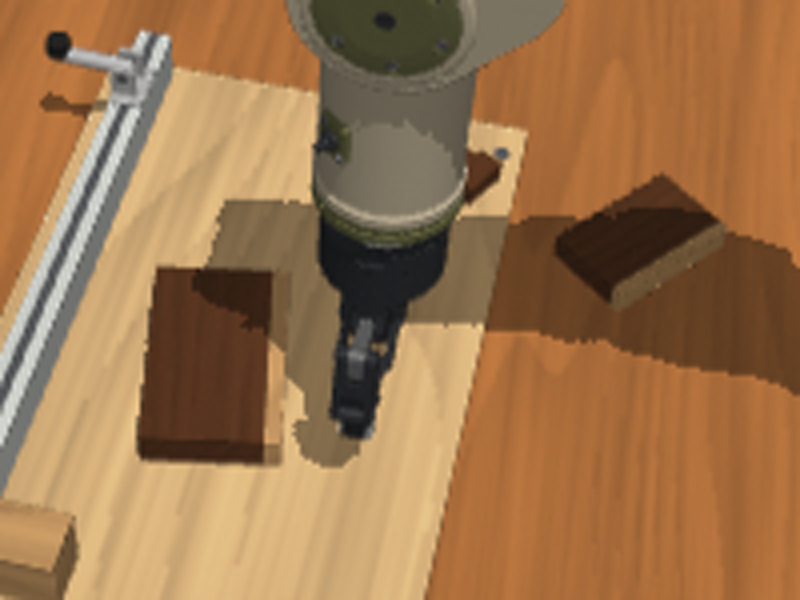

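View pics/t1.png

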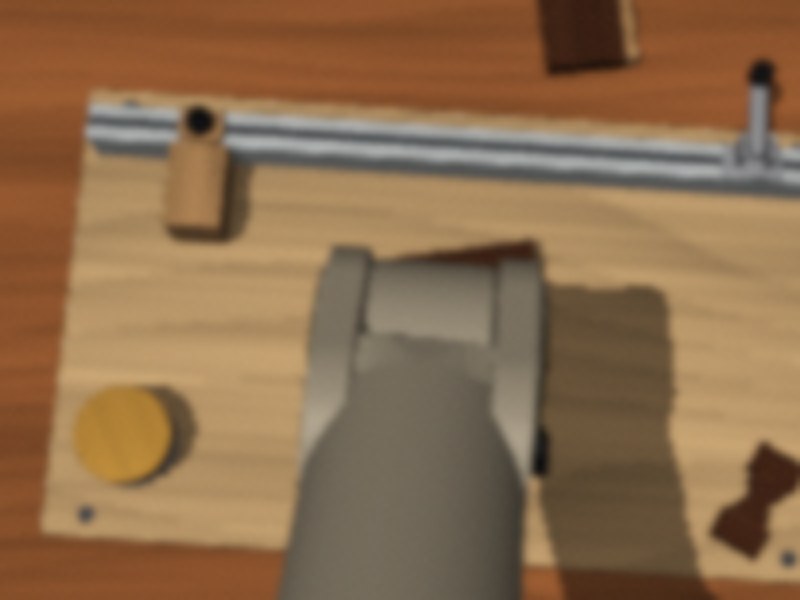

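The fingertips clear the board and stand behind the pale near edge, straddling its middle. I'll lower a little and push.

Request:
step_arm([
  [0,0,0.03],
  [0,0,0.06],
  [0,0,0.09],
  [0,0,0.095],
  [-0.04,0,0.095],
  [-0.08,0,0.095],
  [-0.1,0,0.095],
  [-0.12,0,0.095],
  [-0.14,0,0.095],
  [-0.16,0,0.095],
], turn=[0,0,0,0,0,0,0,0,0,0], gripper=[1,1,1,1,1,1,1,1,1,1])

```text
clock: 5.62
ee_pos: [0.5144, 0.0129, 0.0074]
tool_rot: [0.031, 1.0, 0.0, -0.001]
wrist_force: [-2.4, 1.7, 1.5]
width: 0.0855
```

```bash
python3 -c "
from h import *
stt(); pic('side','s2',220,130,200,150)"
```

```text
t 5.62 pos [0.5144 0.0129 0.0074] loc [-0.0681  0.0064] yaw -0.0013 F [-2.36  1.66  1.5 ] w 0.0855 zax [-0.001  0.    -1.   ]
```

View pics/s2.png

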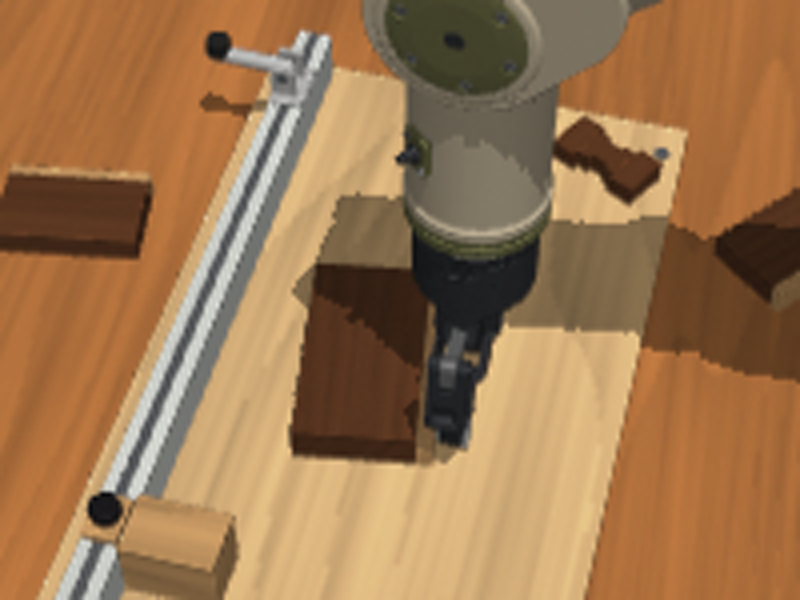

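Request:
step_arm([
  [-0.02,0,0],
  [-0.04,0,0],
  [-0.06,0,0],
  [-0.08,0,0],
  [-0.1,0,0],
  [-0.12,0,0],
  [-0.14,0,0],
  [-0.16,0,0],
  [-0.18,0,0],
  [-0.2,0,0],
], turn=[0,0,0,0,0,0,0,0,0,0], gripper=[1,1,1,1,1,1,1,1,1,1])

```text
clock: 6.92
ee_pos: [0.5651, 0.0093, 0.0075]
tool_rot: [0.031, 1.0, -0.0, -0.0]
wrist_force: [-4.0, 0.6, 0.8]
width: 0.085
```

```bash
python3 -c "
from h import *
stt(); pic('side','s3',220,130,200,150)"
```

```text
t 6.92 pos [0.5651 0.0093 0.0075] loc [-0.0173  0.0059] yaw -0.0019 F [-4.01  0.58  0.81] w 0.085 zax [-0. -0. -1.]
```

View pics/s3.png

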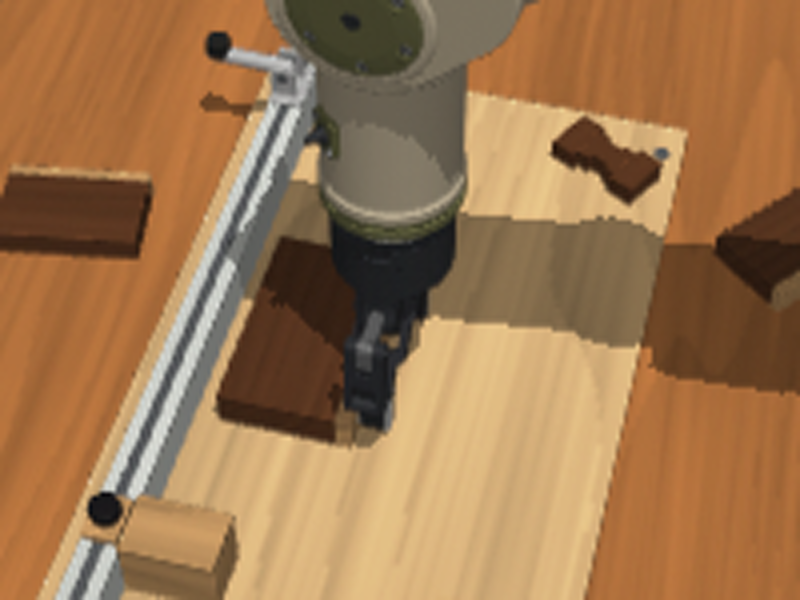

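The blank is now parallel to the fence with a gap of roughly 15 mm. I'll creep on.

Request:
step_arm([
  [-0.012,0,0],
  [-0.024,0,0],
  [-0.036,0,0],
  [-0.046,0,0],
  [-0.052,0,0],
  [-0.056,0,0],
], turn=[0,0,0,0,0,0], gripper=[1,1,1,1,1,1])

```text
clock: 7.72
ee_pos: [0.5787, 0.0085, 0.0075]
tool_rot: [0.031, 1.0, -0.0, -0.0]
wrist_force: [-5.1, 0.2, 3.2]
width: 0.0856
```

```bash
python3 -c "
from h import *
stt(); pic('side','s4',220,130,120,120,5)"
```

```text
t 7.72 pos [0.5787 0.0085 0.0075] loc [-0.0036  0.0059] yaw -0.0019 F [-5.15  0.19  3.17] w 0.0856 zax [-0. -0. -1.]
```

View pics/s4.png

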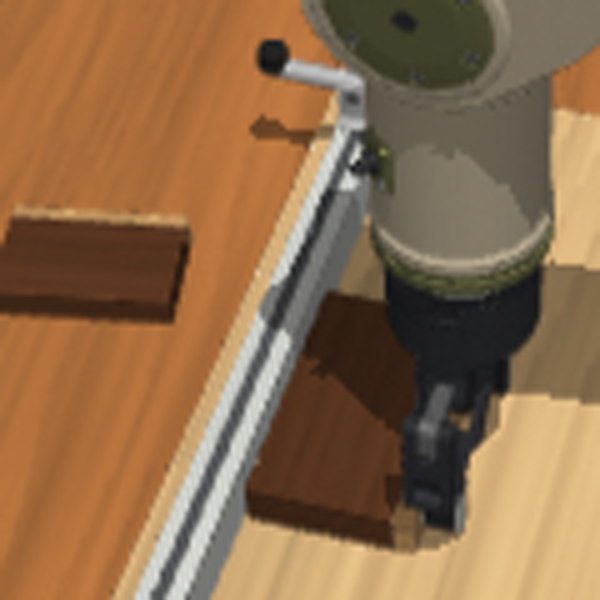

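Request:
step_arm([
  [-0.004,0,0],
  [-0.008,0,0],
  [-0.012,0,0],
], turn=[0,0,0], gripper=[1,1,1])

```text
clock: 8.15
ee_pos: [0.5809, 0.0083, 0.0075]
tool_rot: [0.031, 1.0, 0.0, -0.001]
wrist_force: [-11.0, 1.2, 9.9]
width: 0.0852
```

```bash
python3 -c "
from h import *
stt(); pic('side','s5',220,150,100,100,6); stt()"
```

```text
t 8.15 pos [0.5809 0.0083 0.0075] loc [-0.0015  0.0059] yaw -0.0019 F [-10.99   1.16   9.87] w 0.0852 zax [-0.002  0.    -1.   ]
t 8.2 pos [0.5809 0.0084 0.0075] loc [-0.0015  0.0059] yaw -0.0018 F [-8.75  0.6   6.6 ] w 0.0853 zax [-0.002  0.    -1.   ]
```

View pics/s5.png

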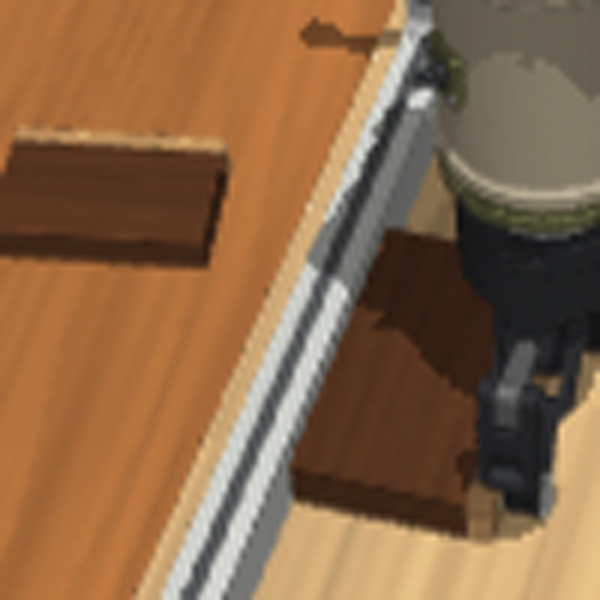

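Request:
step_arm([
  [-0.004,0,0],
  [-0.004,0,0],
], turn=[0,0], gripper=[1,1])

```text
clock: 8.45
ee_pos: [0.5809, 0.0083, 0.0074]
tool_rot: [0.031, 1.0, 0.0, -0.002]
wrist_force: [-13.0, 0.6, 10.7]
width: 0.0855
```

The push has stalled against the fence at 13 N, with the TCP where it should be for a seated blank. I'll back off, rise and look.

Request:
step_arm([
  [0.02,0,0],
  [0.06,0,0],
  [0.14,0,0],
  [0.2,0,-0.05],
  [0.25,0,-0.15],
  [0.3,0,-0.3],
  [0.4,0,-0.45],
  [0.5,0,-0.52],
  [0.5,0,-0.52],
], turn=[0,0,0,0,0,0,0,0,0], gripper=[1,1,1,1,1,-1,-1,-1,-1])

```text
clock: 9.57
ee_pos: [0.4578, 0.0165, 0.1389]
tool_rot: [0.031, 1.0, 0.001, 0.002]
wrist_force: [-0.2, -0.4, 1.4]
width: 0.0118
```

```bash
python3 -c "
from h import *
stt(); pic('side','s6',200,130,150,150,4); pic('top','t6',230,130,160,100,5)"
```

```text
t 9.57 pos [0.4578 0.0165 0.1389] loc [-0.1248  0.0066] yaw -0.0013 F [-0.18 -0.36  1.4 ] w 0.0118 zax [ 0.003  0.002 -1.   ]
```

View pics/s6.png

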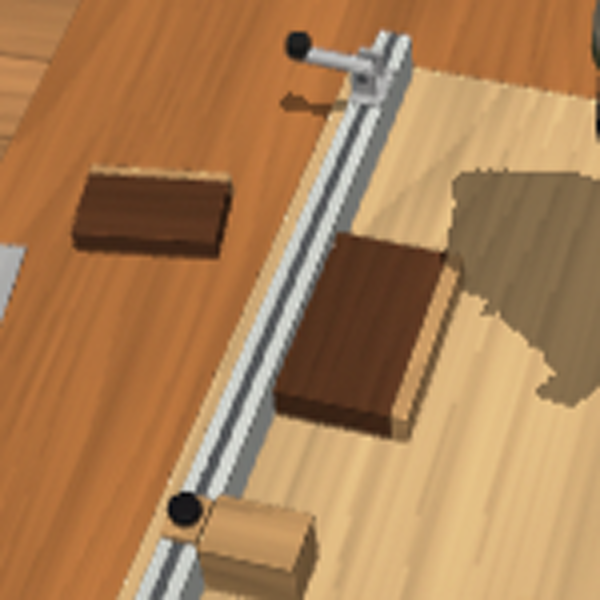

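View pics/t6.png

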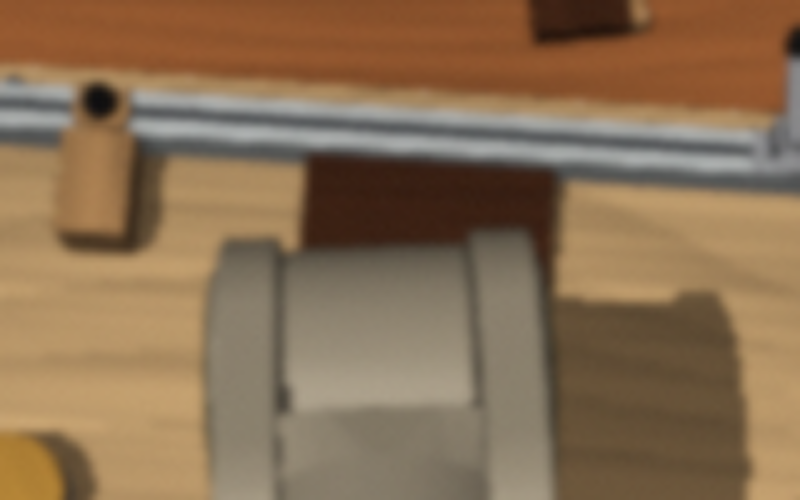

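The blank lies flush along the fence, with no wedge of light in either view. Its left end is at column ~305 and the stop's inner face at ~130 in the top crop. Now I measure the blank before the slide.

```bash
cat >> h.py <<'E'
def fitblank(n="side",g=(.05,.01)):
    w=st2w(*g); u=proj(n,[[*w,.04]])[0]
    grab_frame(n); best=None
    for r in outline_of(n,"blank"):
        b=r["bbox"]; 
        if abs((b[0]+b[2])/2-u[0])<22 and abs((b[1]+b[3])/2-u[1])<22:
            p,f=fit({n:r["pixels"]*1.},BL,[*w,YAW]); print(n,"p",r["p"],"loc",w2st(p).round(4),"yawrel",round(p[2]-YAW,4),"res",round(f,3)); return p
    print("none")
E
python3 -c "
from h import *
fitblank(); goto(.05,-.115,.139)"
```

```text
side p 0.66 loc [ 0.0566 -0.0001] yawrel 0.0166 res 0.047
off [-0.699 -0.483 -0.008] turn -0.002
t 9.78 pos [0.4582 0.016  0.1369] loc [-0.1244  0.0061] yaw -0.0018 F [0.05 0.07 1.63] w 0.0003 zax [-0. -0. -1.]
```

Request:
step_arm([
  [-0.05,-0.08,0],
  [-0.15,-0.2,0],
  [-0.3,-0.33,0],
  [-0.45,-0.44,0],
  [-0.58,-0.48,0],
  [-0.67,-0.48,0],
  [-0.7,-0.48,0],
  [-0.7,-0.48,0.1],
  [-0.7,-0.48,0.2],
  [-0.7,-0.48,0.3],
], turn=[0,0,0,0,0,0,0,0,0,0], gripper=[-1,-1,-1,-1,-1,-1,-1,-1,-1,-1])

```text
clock: 11.02
ee_pos: [0.6246, -0.1145, 0.0611]
tool_rot: [0.031, 1.0, -0.0, -0.001]
wrist_force: [-0.0, 0.2, -0.6]
width: -0.0002
```

```bash
python3 -c "
from h import *
goto(.05,-.115,.020); pic('side','s7',200,110,150,150,4)"
```

```text
off [-0.002 -0.004  0.164] turn -0.002
t 11.03 pos [ 0.6246 -0.1145  0.0611] loc [ 0.0496 -0.1141] yaw -0.0016 F [-0.04  0.21 -0.63] w -0.0002 zax [-0.001 -0.    -1.   ]
```

View pics/s7.png

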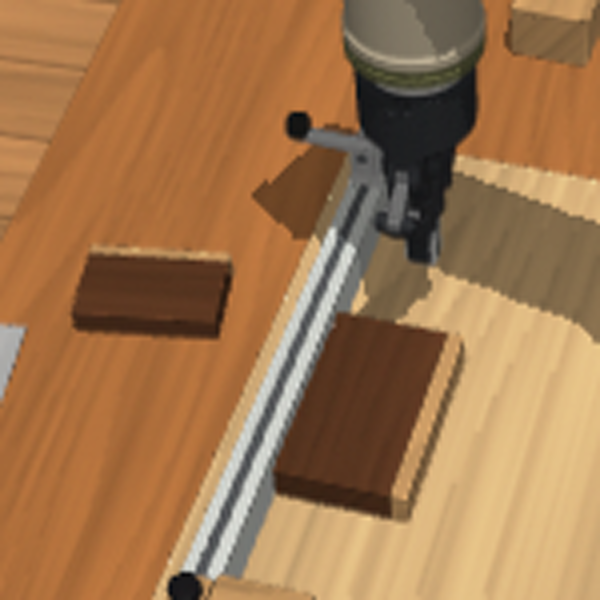

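Request:
step_arm([
  [0,0,0.06],
  [0,0,0.12],
  [0,0,0.155],
  [0,0,0.16],
  [0,0.04,0.16],
  [0,0.08,0.16],
  [0,0.1,0.16],
  [0,0.12,0.16],
  [0,0.14,0.16],
  [0,0.16,0.16],
], turn=[0,0,0,0,0,0,0,0,0,0], gripper=[-1,-1,-1,-1,-1,-1,-1,-1,-1,-1])

```text
clock: 12.32
ee_pos: [0.6277, -0.0755, 0.0228]
tool_rot: [0.032, 0.999, -0.001, 0.0]
wrist_force: [-1.1, -3.2, 1.8]
width: -0.0001
```

```bash
python3 -c "
from h import *
stt(); pic('side','s8',200,130,150,150,4)"
```

```text
t 12.32 pos [ 0.6277 -0.0755  0.0228] loc [ 0.0503 -0.075 ] yaw -0.0029 F [-1.13 -3.25  1.82] w -0.0001 zax [ 0.    -0.001 -1.   ]
```

View pics/s8.png

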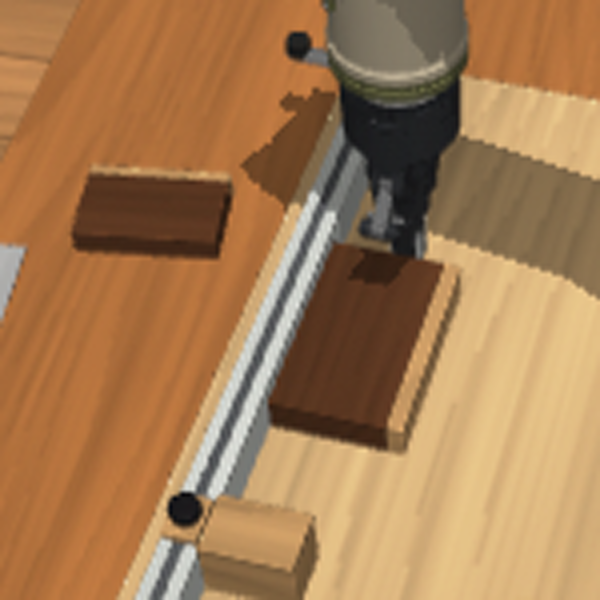

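Request:
step_arm([
  [0,0.022,0],
  [0,0.044,0],
  [0,0.066,0],
  [0,0.088,0],
  [0,0.11,0],
  [0,0.132,0],
  [0,0.154,0],
  [0,0.176,0],
  [0,0.198,0],
  [0,0.21,0],
], turn=[0,0,0,0,0,0,0,0,0,0], gripper=[-1,-1,-1,-1,-1,-1,-1,-1,-1,-1])

```text
clock: 13.62
ee_pos: [0.6311, -0.0221, 0.0227]
tool_rot: [0.031, 1.0, -0.0, 0.0]
wrist_force: [-0.5, -5.6, 4.4]
width: 0.0002
```

```bash
python3 -c "
from h import *
stt(); pic('side','s9',200,130,150,150,4);pic('top','t9',230,130,160,100,5)"
```

```text
t 13.62 pos [ 0.6311 -0.0221  0.0227] loc [ 0.0505 -0.0215] yaw -0.0016 F [-0.54 -5.59  4.43] w 0.0002 zax [ 0. -0. -1.]
```

View pics/s9.png

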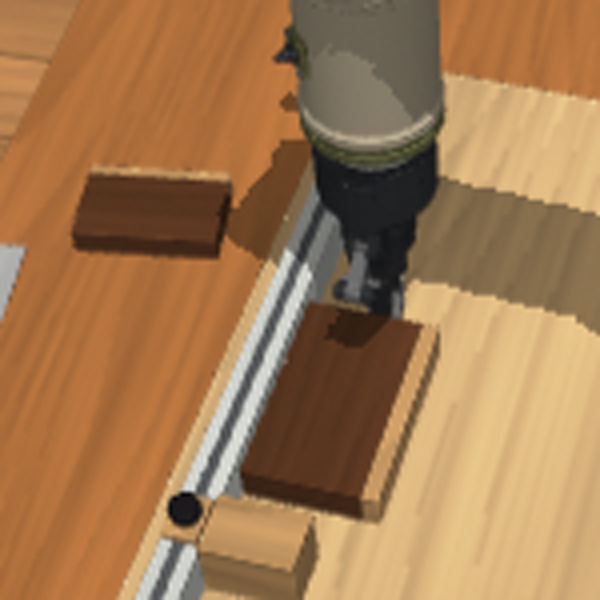

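View pics/t9.png

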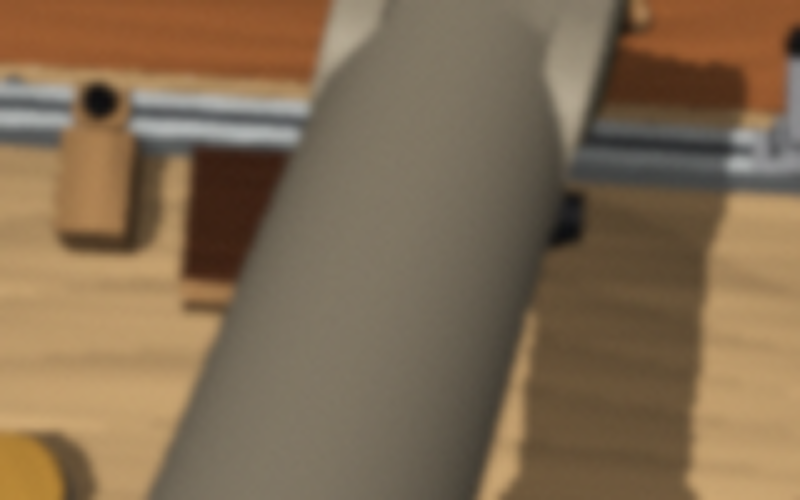

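The blank is still flush against the fence, with about 25 mm to the stop (columns 187 and 132).

Request:
step_arm([
  [0,0.018,0],
  [0,0.036,0],
  [0,0.052,0],
  [0,0.064,0],
  [0,0.072,0],
  [0,0.08,0],
], turn=[0,0,0,0,0,0], gripper=[-1,-1,-1,-1,-1,-1])

```text
clock: 14.48
ee_pos: [0.6321, -0.0028, 0.0226]
tool_rot: [0.031, 1.0, -0.0, -0.0]
wrist_force: [-0.3, -4.9, 3.7]
width: 0.0001
```

Request:
step_arm([
  [0,0.006,0],
  [0,0.012,0],
], turn=[0,0], gripper=[-1,-1])

```text
clock: 14.72
ee_pos: [0.6323, 0.0002, 0.0226]
tool_rot: [0.031, 1.0, -0.0, -0.0]
wrist_force: [-0.3, -4.7, 4.4]
width: 0.0003
```

```bash
python3 -c "
from h import *
stt(); pic('side','s10',200,170,120,120,5);pic('top','t10',230,130,160,100,5)"
```

```text
t 14.72 pos [6.323e-01 2.000e-04 2.260e-02] loc [0.0504 0.0009] yaw -0.0024 F [-0.33 -4.7   4.4 ] w 0.0003 zax [-0. -0. -1.]
```

View pics/s10.png

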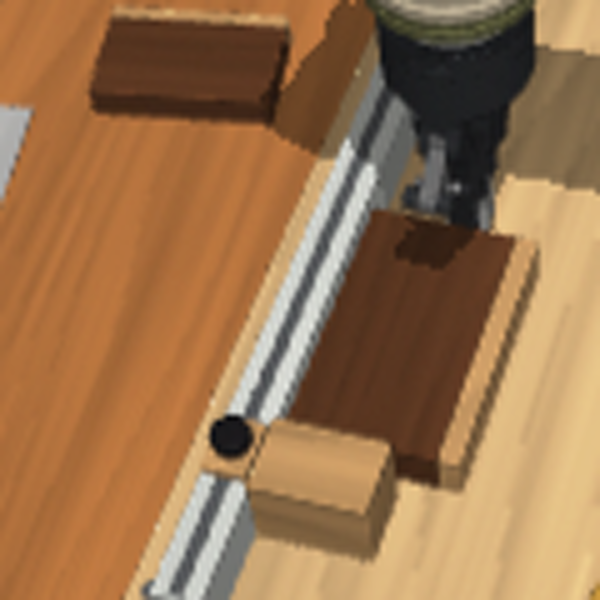

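View pics/t10.png

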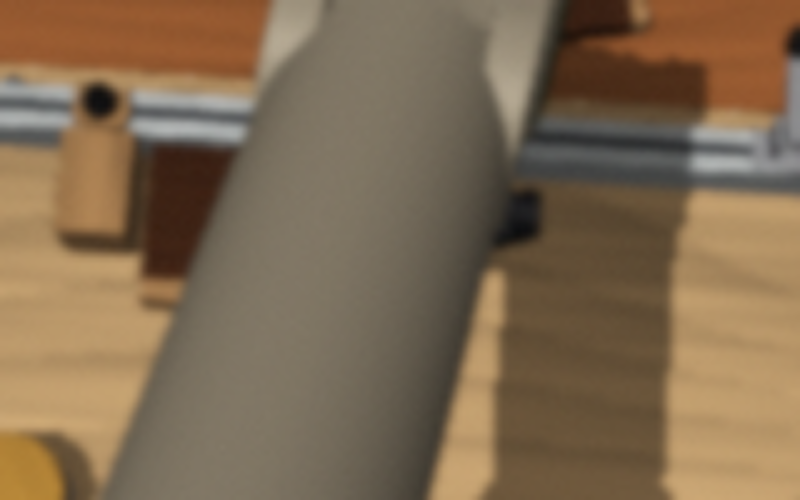

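Request:
step_arm([
  [0,0.006,0],
  [0,0.012,0],
], turn=[0,0], gripper=[-1,-1])

```text
clock: 15.08
ee_pos: [0.6325, 0.0032, 0.0226]
tool_rot: [0.031, 1.0, -0.0, -0.0]
wrist_force: [0.5, -5.8, 5.2]
width: 0.0001
```

Request:
step_arm([
  [0,0.005,0],
  [0,0.01,0],
], turn=[0,0], gripper=[-1,-1])

```text
clock: 15.32
ee_pos: [0.6326, 0.0057, 0.0226]
tool_rot: [0.031, 1.0, -0.0, -0.0]
wrist_force: [-0.4, -5.6, 3.5]
width: -0.0001
```

Request:
step_arm([
  [0,0.004,0],
  [0,0.008,0],
], turn=[0,0], gripper=[-1,-1])

```text
clock: 15.58
ee_pos: [0.6327, 0.0075, 0.0226]
tool_rot: [0.031, 1.0, -0.0, -0.0]
wrist_force: [-0.7, -8.1, 4.8]
width: -0.0002
```

Request:
step_arm([
  [0,0.004,0],
  [0,0.006,0],
], turn=[0,0], gripper=[-1,-1])

```text
clock: 15.82
ee_pos: [0.6328, 0.0075, 0.0226]
tool_rot: [0.032, 0.999, -0.001, -0.0]
wrist_force: [-1.3, -8.6, 3.3]
width: -0.0001
```

Request:
step_arm([
  [0,0.006,0],
  [0,0.006,0],
], turn=[0,0], gripper=[-1,-1])

```text
clock: 16.08
ee_pos: [0.6327, 0.0076, 0.0226]
tool_rot: [0.033, 0.999, -0.002, -0.0]
wrist_force: [-0.2, -11.4, 4.2]
width: 0.0
```

```bash
python3 -c "
from h import *
stt()"
```

```text
t 16.07 pos [0.6327 0.0076 0.0226] loc [0.0503 0.0082] yaw -0.0049 F [ -0.24 -11.44   4.16] w 0.0 zax [-0.    -0.004 -1.   ]
```

It's stalled against the stop at 11 N. Backing off.

Request:
step_arm([
  [0,-0.02,0],
  [0,-0.06,0],
  [0,-0.12,0],
  [0,-0.18,0],
  [0,-0.2,-0.1],
  [0,-0.2,-0.25],
  [0.1,-0.25,-0.42],
  [0.25,-0.4,-0.6],
  [0.4,-0.6,-0.7],
  [0.45,-0.8,-0.7],
], turn=[0,0,0,0,0,0,0,0,0,0], gripper=[-1,-1,-1,-1,-1,-1,-1,-1,-1,-1])

```text
clock: 17.32
ee_pos: [0.5076, -0.1829, 0.1998]
tool_rot: [0.031, 1.0, 0.001, 0.002]
wrist_force: [0.3, -1.4, -0.2]
width: -0.0001
```

Request:
step_arm([
  [0.1,-0.2,0],
  [0.15,-0.3,0],
  [0.15,-0.3,0],
  [0.15,-0.3,0],
], turn=[0,0,0,0], gripper=[-1,-1,-1,-1])

```text
clock: 17.82
ee_pos: [0.4664, -0.2536, 0.1975]
tool_rot: [0.031, 1.0, 0.0, 0.0]
wrist_force: [0.7, 0.9, 0.4]
width: 0.0001
```

```bash
python3 -c "
from h import *
stt(); pic('side','s11',200,170,120,120,5);pic('top','t11',200,130,160,120,5)
fitblank('side',(.055,.091)); fitblank('top',(.055,.091))"
```

```text
t 17.82 pos [ 0.4664 -0.2536  0.1975] loc [-0.0999 -0.2625] yaw -0.0016 F [0.67 0.92 0.41] w 0.0001 zax [ 0.     0.001 -1.   ]
side p 0.59 loc [0.0561 0.0913] yawrel -0.02 res 0.161
top p 0.64 loc [0.0533 0.0896] yawrel 0.0064 res 0.042
```

View pics/s11.png

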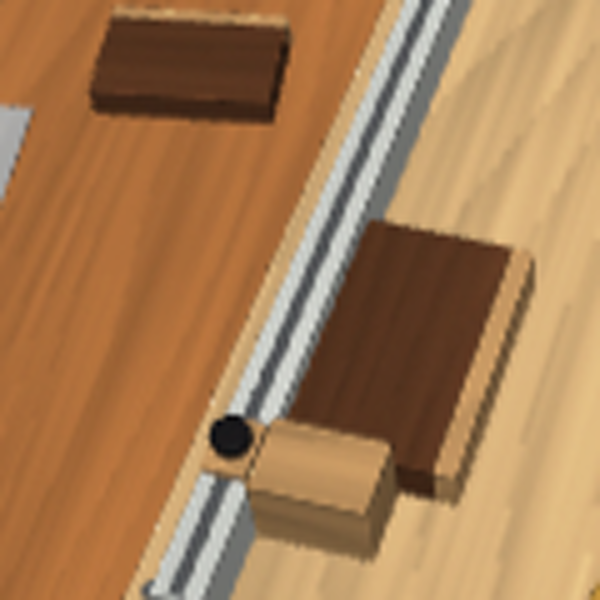

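View pics/t11.png

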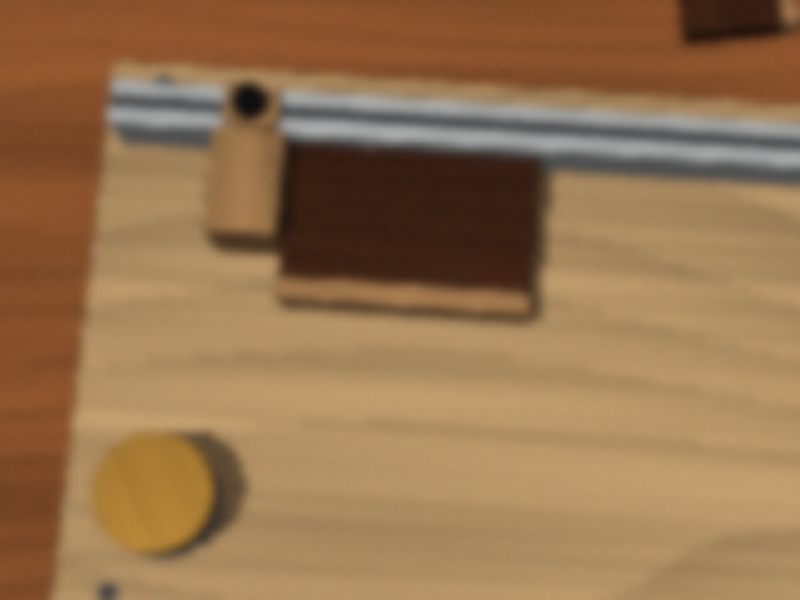

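By eye it's seated against both. I'll check squareness with edge lines, since the mask fits disagree slightly: relative yaw -0.020 from the side, +0.006 from the top.

Run:
```python
from h import *
def edge(n,A,B,z,axis,sign,ra=12,chan=None):
    """subpixel strongest gradient along perpendicular to predicted line A->B (station xy) ; returns offsets mm-ish px"""
    im=cv2.GaussianBlur(cv2.cvtColor(grab_frame(n),cv2.COLOR_RGB2GRAY).astype(np.float32),(0,0),.7)
    pts=np.array([np.r_[st2w(*(np.array(A)+(np.array(B)-A)*t)),z] for t in np.linspace(0.06,.94,25)])
    res=[];offs=np.arange(-.008,.008,.0004)
    d=np.array(axis)
    for t in np.linspace(.06,.94,25):
        L=np.array(A)+(np.array(B)-A)*t
        P=np.array([np.r_[st2w(*(L+d*o)),z] for o in offs]); uv=proj(n,P).astype(np.float32)
        v=cv2.remap(im,uv[:,0].reshape(1,-1),uv[:,1].reshape(1,-1),cv2.INTER_CUBIC)[0]
        g=np.gradient(v)*sign; i=g.argmax(); res.append((t,offs[i],g[i]))
    r=np.array(res); k=np.abs(r[:,1]-np.median(r[:,1]))<.003
    p=np.polyfit(r[k,0],r[k,1],1); L=np.linalg.norm(np.array(B)-A)
    print(n,"offset mid mm",round(1e3*np.polyval(p,.5),2),"slope rad",round(p[0]/L,4),"n",k.sum(),"sd",round(1e3*np.std(r[k,1]-np.polyval(p,r[k,0])),2))
for n in CAL:
    print("near top edge of walnut/pale band (top face) +x: pale->dark")
    edge(n,(.0105,.025),(.0105,.158),.040,(1,0),+1)   # board->pale?
    edge(n,(.0105,.025),(.0105,.158),.040,(1,0),-1)
    edge(n,(.0185,.025),(.0185,.158),.040,(1,0),-1)
    print("fence foot, middle"); edge(n,(.1,-.15),(.1,.0),.012,(1,0),-1)
    print("board near edge"); edge(n,(-.149,-.15),(-.149,.15),.012,(1,0),+1)
```

```text
near top edge of walnut/pale band (top face) +x: pale->dark
top offset mid mm -2.06 slope rad -0.0016 n 25 sd 0.65
top offset mid mm 6.93 slope rad -0.0054 n 25 sd 0.68
top offset mid mm 0.98 slope rad 0.0047 n 25 sd 0.78
fence foot, middle
top offset mid mm -2.06 slope rad -0.0026 n 25 sd 0.89
board near edge
top offset mid mm 0.61 slope rad -0.0148 n 23 sd 1.11
near top edge of walnut/pale band (top face) +x: pale->dark
side offset mid mm 0.54 slope rad -0.0023 n 25 sd 0.4
side offset mid mm -6.0 slope rad -0.0042 n 25 sd 0.78
side offset mid mm 3.38 slope rad 0.0037 n 25 sd 0.6
fence foot, middle
side offset mid mm 1.22 slope rad -0.0012 n 25 sd 0.69
board near edge
side offset mid mm 5.82 slope rad 0.0033 n 19 sd 1.06
```

```bash
python3 -c "
from h import *
grab_frame('top')
for l in('tin','key'): print(l,[list(map(int,r['bbox'])) for r in outline_of('top',l)][:1])
print(job_done())"
```

```text
tin [[218, 215, 241, 240]]
key [[378, 231, 400, 258]]
the job is handed in; nothing more can be done
None
```

I pushed the 90 × 140 mm blank back with the two open fingertips until its long edge lay flat against the fence. Then I slid it along the fence with the shut fingers until it met the stop, and backed off. I handed the job in at about 18 s of the 58 s allowed, with the gripper raised and touching nothing.

**Seating on the fence:** the push stalled at 13 N. After backing off, the blank's near edge ran parallel to the fence to about 1 mrad in both cameras. Its distance from the fence came out at 89.5 mm from the top camera and 90.2 mm from the side, against 90 mm nominal.

**Seating on the stop:** the push stalled at about 11 N, compared with about 5 N while sliding. The fingers stopped within about 2 mm of where I expected. Neither picture shows a gap at the stop, but I did not measure one separately.

**Checks that disagreed:**
- The coarse fits of the blank's outline gave angles of +0.006 rad (top) and −0.020 rad (side). The side fit was poor because the stop hides part of the blank, so I relied on the edge lines instead.
- The fence sits about 11 mm farther from the board's centre than a centred board would put it. I used the visible fence line as the reference.

**Other objects:** the tin and the key show the same outlines as at the start, to within 3 pixels. I kept clear of the glue bottle and the mallet but did not re-measure them.

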